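# Stand the brass hose fittings in their pump housings

## Task

Pick out the three brass hose fittings and stand each upright on the floor of the well in its own pump housing, in this order: first the short one in the blue housing, then the medium one in the white housing, last the tall one in the orange housing. Set each down gently, without dropping it, and let go of it before you go on to the next. Leave the steel fittings, the jar and the roll of tape where they are.

Things in the scene. Friction and masses are not known exactly. Their poses are not given: they have to be found in the camera images.
- brass_short_mid (a point): The short brass (yellow metal) hose fitting, loose, standing upright on the bench: a round flange foot 34 mm across and 8 mm high, a low hexagon, then a round barbed barrel 22 mm across up to its top; 50 mm tall in all. The point is on its axis half-way up, 25 mm above its underside; z points up along the axis, yaw has no meaning. It is gripped by the barrel, from 16 mm above its underside upward (from any side).
- brass_medium_mid (a point): The medium brass (yellow metal) hose fitting, loose, standing upright on the bench: a round flange foot 40 mm across and 8 mm high, a low hexagon, then a round barbed barrel 28 mm across up to its top; 75 mm tall in all. The point is on its axis half-way up, 37.5 mm above its underside; z points up along the axis, yaw has no meaning. It is gripped by the barrel, from 16 mm above its underside upward (from any side).
- brass_tall_mid (a point): The tall brass (yellow metal) hose fitting, loose, standing upright on the bench: a round flange foot 46 mm across and 8 mm high, a low hexagon, then a round barbed barrel 34 mm across up to its top; 100 mm tall in all. The point is on its axis half-way up, 50 mm above its underside; z points up along the axis, yaw has no meaning. It is gripped by the barrel, from 16 mm above its underside upward (from any side).
- steel_short_mid (a point): The short steel (grey metal, not wanted) hose fitting, loose, standing upright on the bench: a round flange foot 34 mm across and 8 mm high, a low hexagon, then a round barbed barrel 22 mm across up to its top; 50 mm tall in all. The point is on its axis half-way up, 25 mm above its underside; z points up along the axis, yaw has no meaning. It is gripped by the barrel, from 16 mm above its underside upward (from any side).
- steel_tall_mid (a point): The tall steel (grey metal, not wanted) hose fitting, loose, standing upright on the bench: a round flange foot 46 mm across and 8 mm high, a low hexagon, then a round barbed barrel 34 mm across up to its top; 100 mm tall in all. The point is on its axis half-way up, 50 mm above its underside; z points up along the axis, yaw has no meaning. It is gripped by the barrel, from 16 mm above its underside upward (from any side).
- blue_housing: The blue pump housing: a heavy grey drum fixed to the bench, 100 mm across and 30 mm high, with a band of blue round it and on its top a raised blue collar 90 mm across outside, 66 mm inside and 10 mm high (collar top 40 mm above the bench). The collar surrounds a round black flat-floored well, 10 mm deep, in the middle of the drum. Origin: centre of its underside, on the bench; z up, the well's floor is 30 mm above it; yaw has no meaning.
- white_housing: The white pump housing: a heavy grey drum fixed to the bench, 100 mm across and 30 mm high, with a band of white round it and on its top a raised white collar 90 mm across outside, 66 mm inside and 10 mm high (collar top 40 mm above the bench). The collar surrounds a round black flat-floored well, 10 mm deep, in the middle of the drum. Origin: centre of its underside, on the bench; z up, the well's floor is 30 mm above it; yaw has no meaning.
- orange_housing: The orange pump housing: a heavy grey drum fixed to the bench, 100 mm across and 30 mm high, with a band of orange round it and on its top a raised orange collar 90 mm across outside, 66 mm inside and 10 mm high (collar top 40 mm above the bench). The collar surrounds a round black flat-floored well, 10 mm deep, in the middle of the drum. Origin: centre of its underside, on the bench; z up, the well's floor is 30 mm above it; yaw has no meaning.
- jar_mid (a point): Amber glass jar with black lid, loose, 56 mm across, 75 mm tall, a bystander. The point is on its axis, half-way up.
- tape_mid (a point): Green roll of tape lying flat, loose, 90 mm across, 24 mm high, a bystander. The point is its centre, half-way up.
Things that resemble listed ones, but are neither listed nor needed, are in the scene too. Leave any pink or purple look-alike of the part that bears brass_tall_mid alone.

How it is judged:
On the way, in this order (a step that is already met when the one before it is completed fails the run):
1. the short brass fitting stands released in the well of the blue housing (horizontal distance between brass_short_mid and blue_housing below 0.018 m and z of brass_short_mid in the frame of blue_housing between 0.051 and 0.059 m and angle between brass_short_mid's own z axis and vertical below 0.12 rad and contact force between brass_short and the fingers below 0.05 N and linear speed of brass_short below 0.02 m/s), for 0.2 s.
2. the medium brass fitting stands released in the well of the white housing (horizontal distance between brass_medium_mid and white_housing below 0.018 m and z of brass_medium_mid in the frame of white_housing between 0.0635 and 0.0715 m and angle between brass_medium_mid's own z axis and vertical below 0.12 rad and contact force between brass_medium and the fingers below 0.05 N and linear speed of brass_medium below 0.02 m/s), for 0.2 s.
3. the tall brass fitting stands released in the well of the orange housing (horizontal distance between brass_tall_mid and orange_housing below 0.018 m and z of brass_tall_mid in the frame of orange_housing between 0.076 and 0.084 m and angle between brass_tall_mid's own z axis and vertical below 0.12 rad and contact force between brass_tall and the fingers below 0.05 N and linear speed of brass_tall below 0.02 m/s), for 0.2 s.
At the end, for the whole second after the job is handed in: Each brass fitting stands in the well of its own housing (short in blue, medium in white, tall in orange): its axis within 18 mm of the housing's (the well itself allows no more than 16 mm), its underside within 4 mm of the well's floor, upright within 0.12 rad, released and at rest (all of step 1 and all of step 2 and all of step 3); the robot touches nothing.
It fails at once if a steel fitting is shifted or tipped by more than 20 mm (distance of any of steel_short_mid, steel_tall_mid from where it was at the start of the episode above 0.02 m).
It fails at once if the jar or the roll of tape is shifted or tipped by more than 20 mm (distance of any of jar_mid, tape_mid from where it was at the start of the episode above 0.02 m).
It fails at once if the short brass fitting is dropped or thrown (moving faster than 0.5 m/s, not in the fingers) (linear speed of brass_short above 0.5 m/s and contact force between brass_short and the fingers below 0.05 N).
It fails at once if the medium brass fitting is dropped or thrown (moving faster than 0.5 m/s, not in the fingers) (linear speed of brass_medium above 0.5 m/s and contact force between brass_medium and the fingers below 0.05 N).
It fails at once if the tall brass fitting is dropped or thrown (moving faster than 0.5 m/s, not in the fingers) (linear speed of brass_tall above 0.5 m/s and contact force between brass_tall and the fingers below 0.05 N).
It also fails if it takes over 90 s, if anything falls off the work surface, if the arm or the gripper's body presses on something with over 40 N, if the wrist force passes 120 N, or if a joint passes its speed limit or range.

## Robot

A 7-joint arm with a two-finger parallel gripper is mounted at the origin on the work surface. World frame = base frame: x ahead of the robot, y to its left, z up, the work surface at z = 0. Lengths are in m, angles in rad, forces in N, time in s.
With the tool pointing down it reaches from about 0.35 to 0.9 m from the base axis. Payload 7.2 kg.
Tool frame: the origin (TCP) lies at the very end of the fingers, on their centre line; the grasp point (between the pads) lies robot.grip_point_offset behind it (robot.grip_point_offset is the distance from the TCP to the grasp point, in m); z points along the fingers, y is the line along which they close (so a half turn about z gives the same grasp; the last joint's range is limited). The gripper opens to 88 mm and grips with 3 to 60 N. Pads are 20 mm wide; open, the fingers measure 115 mm over their backs; the gripper's body (75 mm by 178 mm) begins 61 mm behind the grasp point.
Start: joints at [-1.273, 0.411, -0.013, 1.596, 0.006, 1.134, -0.082], TCP at [0.224, 0.584, 0.223] pointing down, gripper open.
Joint ranges: [-2.95, 2.95], [-0.29, 1.99], [-1.47, 1.44], [0.14, 2.54], [-1.03, 4.17], [0.13, 1.85], [-2.86, 2.86]. Speed limits (rad/s): [2.39, 2.39, 3.01, 3.01, 3.14, 3.14, 3.14].

## Interface

Orientations are given as a rotation vector (axis times angle).
In Python, from cell import get_obs, optics, workorder, robot gives the robot as it stands. The module is installed in compiled form; this text tells all that it offers.
- The arm moves only by the tool jog_arm, never from a script. Its argument "plan" is a list of rows, each a list of 7 numbers: the opening in per cent of the stroke, from 0 (shut) to 100 (fully open), then the shift along the tool's x, y, z in mm, then the turn, a rotation vector about the tool's x, y, z in rad. A call has 1 to 5 rows; each row shifts and turns the commanded pose from where the row before left it, along the tool's axes as they then stand; what a row does not reach is not made up. A row lasts 1/8 s, in which the tool goes at most 62.5 mm and 10.7 degrees, less where a joint would pass 70% of its speed; a pose out of reach is approached as far as the arm can. A call is refused whole if a number of a shift passes 62.5 or a number of a turn 0.188, either way. A call with a gripper value outside its range is refused whole. The fingers move at their own pace and stop on an object; "squeeze" is the grip in N (left out, the last holds). Time passes only in rows, so rows that do not move let the fingers close. It gives the time, the measured TCP pose, the force, the opening and the grip force at its end, in the units of the state.
- get_obs(): the state, without advancing time (a new reading comes with each control period).
- optics.grab_frame(name): name is "side" or "top"; returns (picture, depth): 400x640x3 uint8, blue, green, red; 400x640 float32, m along the optical axis (not along the pixel's ray), 0 where there is no reading.
- optics.camera_model(name): a dict with "K" (3x3 intrinsics, pixels), "origin" and "orientation" of the camera in the world. Camera axes: x right, y up, looking along -z (the intrinsics and any distortion apply to the point x, -y, -z); pixel columns grow to the right and rows downward; lengths in m; the calibration is good to about 2 mm. A picture is of the moment at which its call begins. camera_model takes no time and is no camera call.
- workorder.job_done(): hands the job in; it is judged then, once.
Trained networks look in the newest picture that a camera, given by its name, has taken for a name from the list of things; names that differ only in an ending like _2 or _b are one class to them, and where a whole thing is asked for, a point or a joint stands for the part that bears it (a point fixed in the world has none). Each returns a list of dicts, best first, with "score" (0 to 1); they miss things now and then, are a little off and sometimes report something else, mostly with a low value. They report only what shows in the picture. A call takes as long as a camera call. They do not tell look-alikes from the thing itself.
- optics.spot_in(thing, camera): "centre" ([x, y, z] in m, in world coordinates, good to about 4 mm: the middle of the surface that is visible of it).
The state is a dict: "clock": time; "joint_positions": joint angles; "joint_velocities": joint speeds; "tau": joint torques, N m; "tcp_pos": TCP position; "ee_rot": TCP orientation; "force": force on the tool from outside, world axes, zero at the start; "ft_torque": the same for the moment, N m; "width": opening from 0.0 (shut) to 1.0 (fully open); "grip_force": force on a finger pad.
Only numpy, scipy, OpenCV 4.12 (cv2) and the standard library are available. Lean on these libraries where they do the work, as an engineer would, in place of code of your own. Each camera call takes 0.05 s, during which the arm holds its last target. There are 200 camera calls.

## Working session

There is one attempt and no reset: what is moved stays moved. The work goes in short steps, Python scripts to look and compute and a tool call to move; the robot and the scene stay as the last step left them, time stands still between calls to the robot, and variables do not carry over. Pictures are saved under pics/ and viewed, at most 14 in all, crops included, and the job is handed in when it is done.

Besides the shell and the picture viewer there is one more tool, called after ">>>" as name([rows], argument=value, ...), one row to a line, values as JSON. jog_arm: Moves the arm, as the interface text tells. Its arguments: {"type":"object","properties":{"plan":{"type":"array"},"squeeze":{"type":"number"}},"required":["plan"]}

```bash
mkdir -p pics
python3 - <<'E'
from cell import get_obs, optics, robot
import cv2,numpy as np
s=get_obs(); print({k:np.round(s[k],3) for k in ("clock","tcp_pos","ee_rot","width")}, robot.grip_point_offset)
for c in("top","side"):
    im,d=optics.grab_frame(c); cv2.imwrite(f"pics/{c}0.png",im); np.save(f"{c}_d.npy",d)
    m=optics.camera_model(c); print(c,{k:(np.round(v,3).tolist() if not isinstance(v,str) else v) for k,v in m.items()})
    for t in "brass_short_mid brass_medium_mid brass_tall_mid steel_short_mid steel_tall_mid blue_housing white_housing orange_housing jar_mid tape_mid".split():
        print(t,[(np.round(r["centre"],3).tolist(),round(r["score"],2)) for r in optics.spot_in(t,c)])
E
```

```text
{'clock': np.float64(0.0), 'tcp_pos': array([0.223, 0.583, 0.222]), 'ee_rot': array([-5.710e-01, -3.089e+00,  3.000e-03]), 'width': np.float64(0.999)} 0.0187
top {'K': [[476.391, 0.0, 316.361], [0.0, 476.391, 194.581], [0.0, 0.0, 1.0]], 'origin': [0.467, 0.024, 1.295], 'orientation': [0.051, -0.096, -1.598]}
brass_short_mid [([0.622, -0.186, 0.016], 0.46)]
brass_medium_mid [([0.5, 0.324, 0.031], 0.68), ([0.433, -0.288, 0.047], 0.6)]
brass_tall_mid [([0.409, -0.119, 0.089], 0.82), ([0.451, -0.023, 0.097], 0.78), ([0.362, -0.054, 0.092], 0.53), ([0.635, 0.091, 0.033], 0.5)]
steel_short_mid [([0.489, -0.177, 0.027], 0.48)]
steel_tall_mid [([0.592, -0.043, 0.092], 0.8)]
blue_housing [([0.634, 0.093, 0.032], 0.69)]
white_housing [([0.497, 0.325, 0.034], 0.77)]
orange_housing [([0.441, 0.155, 0.032], 0.57)]
jar_mid [([0.581, -0.32, 0.075], 0.6), ([0.45, -0.025, 0.098], 0.26), ([0.728, -0.074, 0.022], 0.21)]
tape_mid [([0.731, -0.074, 0.023], 0.87), ([0.595, -0.041, 0.093], 0.26)]
side {'K': [[472.342, 0.0, 318.302], [0.0, 472.342, 208.556], [0.0, 0.0, 1.0]], 'origin': [0.164, -0.805, 0.66], 'orientation': [0.984, -0.215, -0.416]}
brass_short_mid [([0.621, -0.203, 0.015], 0.82)]
brass_medium_mid [([0.428, -0.308, 0.037], 0.88)]
brass_tall_mid [([0.445, -0.036, 0.066], 0.97), ([0.398, -0.141, 0.058], 0.89), ([0.348, -0.069, 0.052], 0.76)]
steel_short_mid [([0.488, -0.194, 0.02], 0.87)]
steel_tall_mid [([0.598, -0.059, 0.048], 0.92)]
blue_housing [([0.619, 0.078, 0.029], 0.64), ([0.491, -0.194, 0.02], 0.4)]
white_housing [([0.497, 0.299, 0.028], 0.7)]
orange_housing [([0.431, 0.136, 0.028], 0.71)]
jar_mid [([0.565, -0.346, 0.05], 0.9)]
tape_mid [([0.731, -0.082, 0.014], 0.9)]
```

View pics/top0.png

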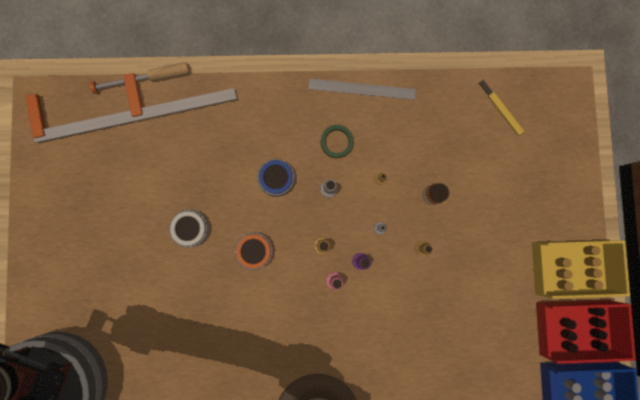

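View pics/side0.png

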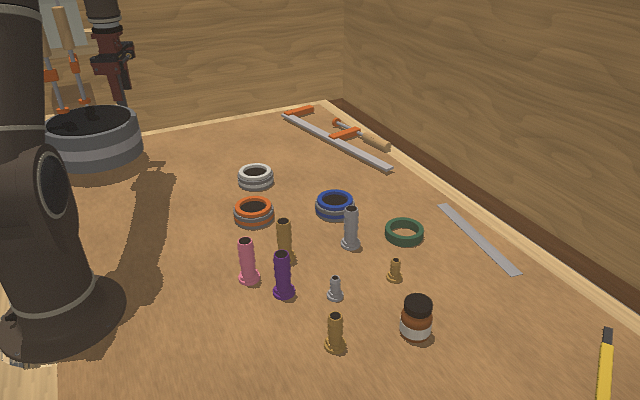

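The top view shows the white, blue and orange housings at (189,229), (276,178) and (254,251). The brass fittings are tall (323,245), short (381,178) and medium (426,248). Pink (336,282) and purple (361,261) are look-alikes, and steel is at (330,188) and (380,228). The side view agrees. I'll refine the positions with depth next.

```bash
cat > h.py <<'E'
import numpy as np
from cell import get_obs, optics, robot
from scipy.spatial.transform import Rotation as R
from scipy.optimize import least_squares
def cloud(c,d):
    m=optics.camera_model(c);K=np.array(m["K"]);v,u=np.mgrid[:400,:640]
    p=np.dstack([(u-K[0,2])/K[0,0]*d,-(v-K[1,2])/K[1,1]*d,-d])
    return R.from_rotvec(m["orientation"]).apply(p.reshape(-1,3))+m["origin"]
def top_at(P,x,y,z0,z1,r):
    q=P[(np.hypot(P[:,0]-x,P[:,1]-y)<r)&(P[:,2]>z0)&(P[:,2]<z1)]
    return q
E
python3 - <<'E'
from h import *
for c in("top","side"):
    P=cloud(c,np.load(c+"_d.npy"))
    q=top_at(P,.53,-.05,-.02,.02,.3); print(c,"bench z",np.median(q[:,2]).round(4))
    for n,x,y,h,rad in(("short",.622,-.19,.05,.011),("medium",.432,-.293,.075,.014),("tall",.45,-.027,.1,.017)):
        q=top_at(P,x,y,.018,h+.01,.035)
        t=q[q[:,2]>h-.01]
        # rim/side circle fit with known radius on all barrel points
        f=least_squares(lambda a:np.hypot(q[:,0]-a[0],q[:,1]-a[1])-rad,[x,y],loss="soft_l1",f_scale=.002)
        print(n,len(q),q[:,2].max().round(3),"topmean",t.mean(0).round(4) if len(t) else 0,"mid",((q.min(0)+q.max(0))/2).round(4),"fit",f.x.round(4))
    for n,x,y in(("blue",.634,.093),("white",.5,.325),("orange",.441,.155)):
        q=top_at(P,x,y,.034,.05,.06)
        f=least_squares(lambda a:np.hypot(q[:,0]-a[0],q[:,1]-a[1])-.039,[x,y],loss="soft_l1",f_scale=.003)
        print(n,len(q),q[:,2].mean().round(4),f.x.round(4),((q.min(0)+q.max(0))/2).round(4))
s=get_obs();M=R.from_rotvec(s["ee_rot"]).as_matrix();print(M.round(3))
E
```

```text
top bench z -0.0003
short 62 0.053 topmean [ 0.6272 -0.1905  0.0477] mid [ 0.6271 -0.1902  0.0375] fit [ 0.6299 -0.1925]
medium 120 0.08 topmean [ 0.4343 -0.2941  0.0734] mid [ 0.4353 -0.2936  0.0492] fit [ 0.4345 -0.2977]
tall 140 0.105 topmean [ 0.4506 -0.0255  0.0982] mid [ 0.4504 -0.025   0.0628] fit [ 0.4535 -0.0317]
blue 444 0.0389 [0.6361 0.0933] [0.6358 0.0921 0.0407]
white 457 0.0389 [0.506  0.3259] [0.5047 0.3246 0.0395]
orange 450 0.0386 [0.4414 0.1561] [0.4411 0.156  0.0406]
side bench z 0.0009
short 152 0.054 topmean [ 0.6253 -0.1944  0.0475] mid [ 0.6258 -0.1936  0.0359] fit [ 0.6291 -0.1894]
medium 449 0.077 topmean [ 0.432  -0.2999  0.0728] mid [ 0.4328 -0.2984  0.0477] fit [ 0.4348 -0.294 ]
tall 476 0.103 topmean [ 0.4479 -0.031   0.0979] mid [ 0.4489 -0.028   0.0607] fit [ 0.4502 -0.024 ]
blue 357 0.039 [0.6335 0.0901] [0.6347 0.0924 0.039 ]
white 273 0.039 [0.5036 0.3226] [0.5046 0.3238 0.039 ]
orange 368 0.039 [0.4393 0.1529] [0.44   0.1557 0.0389]
[[-0.934  0.358  0.   ]
 [ 0.358  0.934 -0.   ]
 [-0.    -0.    -1.   ]]
```

>>> jog_arm([
  [100,-44,-38,3,0,0,0],
  [100,-44,-38,3,0,0,0],
  [100,-44,-38,3,0,0,0],
  [100,-44,-38,3,0,0,0],
  [100,-44,-38,3,0,0,0],
], squeeze=15)

```text
clock: 1.72
tcp_pos: [0.3619, 0.3259, 0.2079]
ee_rot: [0.571, 3.089, 0.001]
force: [2.1, -0.3, 0.2]
width: 1.003
grip_force: 0.0
```

>>> jog_arm([
  [100,-44,-38,3,0,0,0],
  [100,-44,-38,3,0,0,0],
  [100,-44,-38,3,0,0,0],
  [100,-44,-38,3,0,0,0],
  [100,-44,-38,3,0,0,0],
])

```text
clock: 2.35
tcp_pos: [0.4994, 0.0698, 0.1929]
ee_rot: [0.571, 3.088, 0.001]
force: [0.5, -0.3, -0.3]
width: 1.0
grip_force: 0.0
```

>>> jog_arm([
  [100,-43,-39.5,3,0,0,0],
  [100,-43,-39.5,3,0,0,0],
  [100,-43,-39.5,3,0,0,0],
  [100,-43,-39.5,3,0,0,0],
  [100,-41.5,-39.7,3,0,0,0],
])

```text
clock: 2.98
tcp_pos: [0.6281, -0.1911, 0.1776]
ee_rot: [0.57, 3.089, 0.0]
force: [0.3, 0.4, 0.3]
width: 1.002
grip_force: 0.0
```

Run:
```python
from h import *
import cv2
s=get_obs();print(s["tcp_pos"].round(4) if hasattr(s["tcp_pos"],"round") else s["tcp_pos"],s["joint_positions"])
im,d=optics.grab_frame("side"); cv2.imwrite("pics/s1.png",cv2.resize(im[130:360,230:530],None,fx=2,fy=2))
```

```text
[ 0.6281 -0.1911  0.1776] [-0.03912142  0.51948314  0.38185847  1.58495766 -0.21195044  1.07785053
  1.60328157]
```

View pics/s1.png

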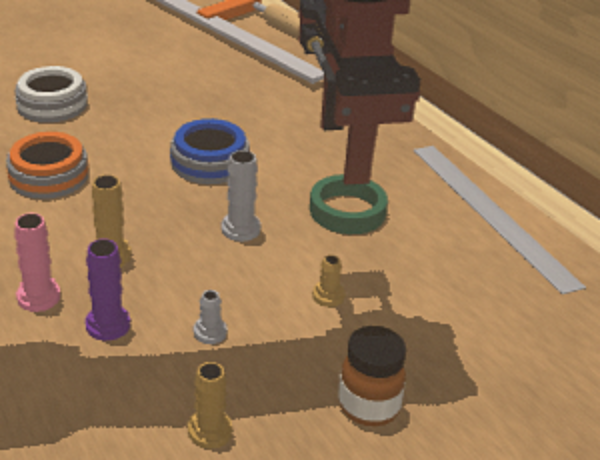

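The gripper hangs above the short brass fitting (crop 328,280), with the jar and tape clear of it. Descending.

>>> jog_arm([
  [100,0,0,45,0,0,0],
  [100,0,0,45,0,0,0],
  [100,0,0,35,0,0,0],
  [100,0,0,25,0,0,0],
  [100,0,0,9.5,0,0,0],
])

```text
clock: 3.65
tcp_pos: [0.6263, -0.1892, 0.0165]
ee_rot: [-0.571, -3.087, -0.0]
force: [0.1, 0.2, 0.0]
width: 0.999
grip_force: 0.0
```

>>> jog_arm([
  [0,0,0,0,0,0,0],
  [0,0,0,0,0,0,0],
  [0,0,0,0,0,0,0],
  [0,0,0,0,0,0,0],
  [0,0,0,0,0,0,0],
])

```text
clock: 4.28
tcp_pos: [0.6274, -0.1896, 0.0185]
ee_rot: [0.571, 3.089, 0.0]
force: [0.6, -0.1, 0.2]
width: 0.469
grip_force: 0.0
```

>>> jog_arm([
  [0,0,0,0,0,0,0],
  [0,0,0,0,0,0,0],
  [0,0,0,0,0,0,0],
  [0,0,0,0,0,0,0],
])

```text
clock: 4.78
tcp_pos: [0.6272, -0.1897, 0.0181]
ee_rot: [-0.572, -3.089, 0.0]
force: [-0.3, -0.3, -0.7]
width: 0.245
grip_force: 15.0
```

>>> jog_arm([
  [0,0,0,-20,0,0,0],
  [0,0,0,-40,0,0,0],
  [0,0,0,-45,0,0,0],
  [0,0,0,-35,0,0,0],
  [0,0,0,0,0,0,0],
])

```text
clock: 5.4
tcp_pos: [0.6291, -0.1903, 0.1628]
ee_rot: [0.571, 3.082, 0.0]
force: [0.3, -0.7, -1.3]
width: 0.244
grip_force: 15.0
```

>>> jog_arm([
  [0,16,46,0,0,0,0],
  [0,20,55,0,0,0,0],
  [0,20,58,0,0,0,0],
  [0,20,57,0,0,0,0],
  [0,17,50,0,0,0,0],
])

```text
clock: 6.02
tcp_pos: [0.6347, 0.0947, 0.1577]
ee_rot: [-0.569, -3.088, -0.0]
force: [1.0, -0.1, -1.2]
width: 0.247
grip_force: 15.0
```

Run:
```python
from h import *
import cv2
im,d=optics.grab_frame("side"); cv2.imwrite("pics/s2.png",cv2.resize(im[90:320,230:530],None,fx=2,fy=2))
```

```text
(no output)
```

View pics/s2.png

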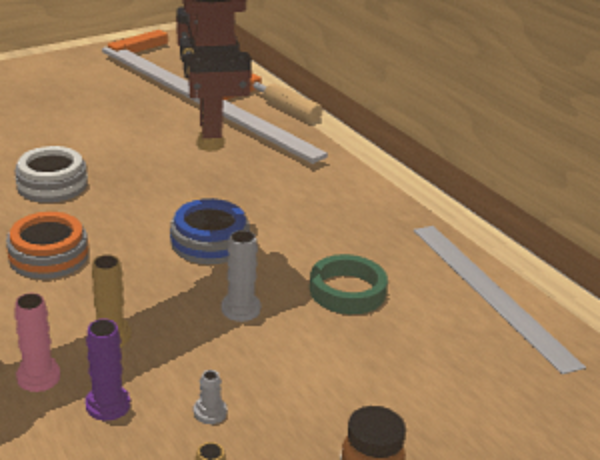

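The short fitting is held (crop 210,143) directly above the blue housing (210,225). Lowering it now.

>>> jog_arm([
  [0,0,0,30,0,0,0],
  [0,0,-1,35,0,0,0],
  [0,0,-1,25,0,0,0],
  [0,0,0,12,0,0,0],
  [0,0,0,0,0,0,0],
])

```text
clock: 6.7
tcp_pos: [0.6342, 0.09, 0.0555]
ee_rot: [-0.571, -3.088, 0.001]
force: [-0.5, -0.3, -0.8]
width: 0.248
grip_force: 15.0
```

>>> jog_arm([
  [0,0,0,3,0,0,0],
  [0,0,0,2,0,0,0],
  [0,0,0,1.5,0,0,0],
  [0,0,0,0,0,0,0],
])

```text
clock: 7.2
tcp_pos: [0.6349, 0.0903, 0.0498]
ee_rot: [0.571, 3.089, 0.0]
force: [0.6, 0.1, -1.1]
width: 0.246
grip_force: 15.0
```

>>> jog_arm([
  [0,0,0,0.8,0,0,0],
  [0,0,0,0.8,0,0,0],
  [0,0,0,0,0,0,0],
])

```text
clock: 7.58
tcp_pos: [0.6349, 0.0902, 0.0481]
ee_rot: [0.571, 3.089, 0.0]
force: [-0.0, 1.0, 0.1]
width: 0.244
grip_force: 15.0
```

>>> jog_arm([
  [0,0,0,0.4,0,0,0],
  [35,0,0,0,0,0,0],
  [60,0,0,0,0,0,0],
  [100,0,0,0,0,0,0],
  [100,0,0,0,0,0,0],
])

```text
clock: 8.2
tcp_pos: [0.6348, 0.0902, 0.0476]
ee_rot: [-0.571, -3.089, 0.0]
force: [-0.2, 0.4, -0.9]
width: 0.65
grip_force: 0.0
```

>>> jog_arm([
  [100,0,0,0,0,0,0],
  [100,0,0,0,0,0,0],
  [100,0,0,-40,0,0,0],
  [100,0,0,-55,0,0,0],
  [100,0,0,-50,0,0,0],
])

```text
clock: 8.82
tcp_pos: [0.6348, 0.0901, 0.1944]
ee_rot: [0.572, 3.089, 0.0]
force: [0.3, 0.8, -0.7]
width: 0.997
grip_force: 0.0
```

>>> jog_arm([
  [100,6,-54,0,0,0,0],
  [100,6,-54,0,0,0,0],
  [100,6,-54,0,0,0,0],
  [100,6,-54,0,0,0,0],
  [100,6,-54,0,0,0,0],
])

```text
clock: 9.45
tcp_pos: [0.5093, -0.1526, 0.1929]
ee_rot: [0.571, 3.089, 0.0]
force: [0.6, -1.3, -0.3]
width: 0.996
grip_force: 0.0
```

>>> jog_arm([
  [100,6,-54,0,0,0,0],
  [100,7,-54,0,0,0,0],
  [100,7,-53,20,0,0,0],
  [100,0,0,30,0,0,0],
  [100,0,0,0,0,0,0],
])

```text
clock: 10.07
tcp_pos: [0.4325, -0.294, 0.1412]
ee_rot: [-0.573, -3.085, -0.002]
force: [-0.6, -0.2, 0.2]
width: 1.0
grip_force: 0.0
```

Run:
```python
from h import *
import cv2
im,d=optics.grab_frame("side"); cv2.imwrite("pics/s3.png",cv2.resize(im[130:370,180:480],None,fx=2,fy=2))
P=cloud("side",d); q=top_at(P,.635,.09,.07,.095,.025); print(len(q),q.mean(0),q.max(0))
s=get_obs();T=np.array(s["tcp_pos"]);M=R.from_rotvec(s["ee_rot"]).as_matrix();print(T,(M.T@(np.array([.434,-.295,.035])-T)*1e3).round(1))
```

```text
<stdin>:4: RuntimeWarning: Mean of empty slice.
  ret = um.true_divide(
Traceback (most recent call last):
ValueError: zero-size array to reduction operation maximum which has no identity
```

View pics/s3.png

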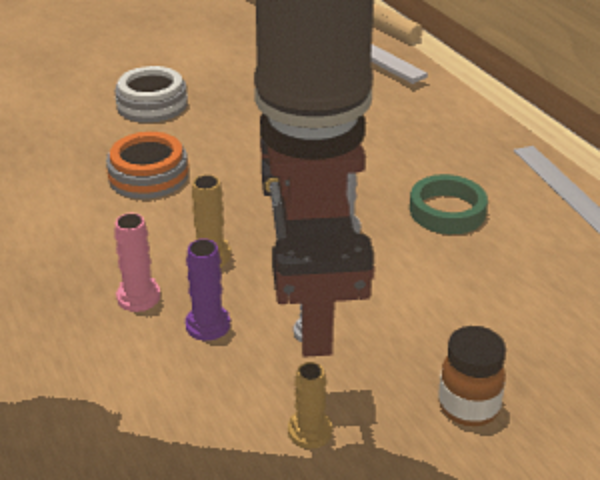

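The gripper is right above the medium fitting (crop 310,400), and its fingers are clear of the short steel one. The arm hides blue here, so I'll check it with the top camera.

Run:
```python
from h import *
im,d=optics.grab_frame("top")
P=cloud("top",d); q=top_at(P,.635,.09,.055,.1,.04); print(len(q),q.mean(0) if len(q) else 0)
print([(r["centre"],r["score"]) for r in optics.spot_in("brass_short_mid","top")])
s=get_obs();T=np.array(s["tcp_pos"]);M=R.from_rotvec(s["ee_rot"]).as_matrix();print(T,(M.T@(np.array([.434,-.295,.035])-T)*1e3).round(1))
```

```text
57 [0.63543942 0.08903767 0.07588101]
[]
[ 0.43479749 -0.29407519  0.14356461] [  0.5  -1.2 108.6]
```

>>> jog_arm([
  [100,-1,0,35,0,0,0],
  [100,0,0,35,0,0,0],
  [100,0,0,25,0,0,0],
  [100,0,0,11,0,0,0],
  [100,0,0,0,0,0,0],
])

```text
clock: 10.85
tcp_pos: [0.4354, -0.2945, 0.037]
ee_rot: [0.57, 3.089, 0.0]
force: [-0.2, 0.0, -0.0]
width: 0.998
grip_force: 0.0
```

>>> jog_arm([
  [0,0,0,0,0,0,0],
  [0,0,0,0,0,0,0],
  [0,0,0,0,0,0,0],
  [0,0,0,0,0,0,0],
  [0,0,0,0,0,0,0],
])

```text
clock: 11.48
tcp_pos: [0.4349, -0.2947, 0.0367]
ee_rot: [0.571, 3.089, 0.0]
force: [-0.1, -0.2, -0.6]
width: 0.471
grip_force: 0.0
```

>>> jog_arm([
  [0,0,0,0,0,0,0],
  [0,0,0,0,0,0,0],
  [0,0,0,0,0,0,0],
  [0,0,0,0,0,0,0],
], squeeze=20)

```text
clock: 11.98
tcp_pos: [0.4348, -0.295, 0.0366]
ee_rot: [0.572, 3.089, -0.0]
force: [-0.7, -2.4, 0.6]
width: 0.318
grip_force: 20.0
```

>>> jog_arm([
  [0,0,0,-20,0,0,0],
  [0,0,0,-40,0,0,0],
  [0,0,0,-50,0,0,0],
  [0,0,0,-35,0,0,0],
  [0,8,30,0,0,0,0],
])

```text
clock: 12.6
tcp_pos: [0.4389, -0.266, 0.1843]
ee_rot: [0.576, 3.083, -0.002]
force: [0.7, 0.8, -2.9]
width: 0.319
grip_force: 20.0
```

>>> jog_arm([
  [0,14,54,0,0,0,0],
  [0,14,54,0,0,0,0],
  [0,14,54,0,0,0,0],
  [0,14,54,0,0,0,0],
  [0,14,54,0,0,0,0],
])

```text
clock: 13.22
tcp_pos: [0.4688, 0.0153, 0.1815]
ee_rot: [-0.571, -3.089, -0.0]
force: [0.5, -0.5, -2.4]
width: 0.316
grip_force: 20.0
```

>>> jog_arm([
  [0,14,54,0,0,0,0],
  [0,14,54,0,0,0,0],
  [0,14,54,0,0,0,0],
  [0,14,50,0,0,0,0],
  [0,14,40,0,0,0,0],
])

```text
clock: 13.85
tcp_pos: [0.4933, 0.276, 0.181]
ee_rot: [-0.569, -3.088, 0.001]
force: [0.2, 0.8, -2.9]
width: 0.317
grip_force: 20.0
```

Run:
```python
from h import *
import cv2
im,d=optics.grab_frame("side"); cv2.imwrite("pics/s4.png",cv2.resize(im[60:300,180:480],None,fx=2,fy=2))
s=get_obs();T=np.array(s["tcp_pos"]);M=R.from_rotvec(s["ee_rot"]).as_matrix();print(T,s["width"],s["grip_force"],(M.T@(np.array([.505,.325,.067])-T)*1e3).round(1))
```

```text
[0.49223055 0.28263466 0.18088814] 0.31458281562291224 19.999526739120483 [  2.6  43.8 114. ]
```

View pics/s4.png

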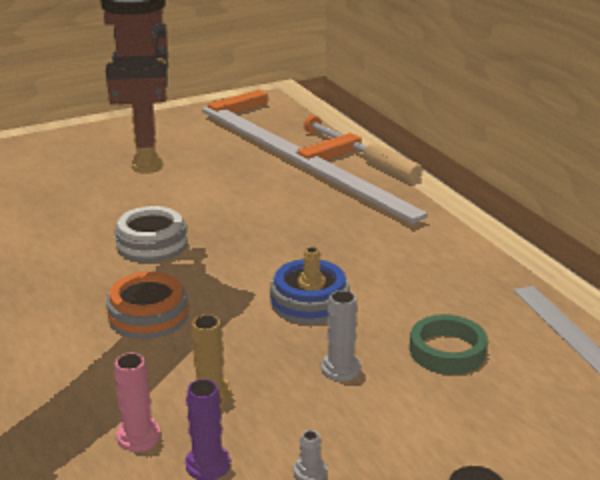

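The short fitting stands in the blue well (crop 311,275), and the medium one is held near white (147,160). Moving over and lowering it.

>>> jog_arm([
  [0,2.5,30,0,0,0,0],
  [0,0,14,15,0,0,0],
  [0,0,0,35,0,0,0],
  [0,0,0,35,0,0,0],
  [0,0,0,18,0,0,0],
])

```text
clock: 14.52
tcp_pos: [0.5061, 0.314, 0.0758]
ee_rot: [-0.572, -3.086, 0.005]
force: [0.2, -0.5, -1.9]
width: 0.311
grip_force: 20.0
```

>>> jog_arm([
  [0,0,0,4,0,0,0],
  [0,0,0,2,0,0,0],
  [0,0,0,1,0,0,0],
  [0,0,0,0,0,0,0],
])

```text
clock: 15.02
tcp_pos: [0.5079, 0.3159, 0.0724]
ee_rot: [0.571, 3.088, 0.002]
force: [-0.0, -1.4, -2.4]
width: 0.318
grip_force: 20.0
```

>>> jog_arm([
  [0,3,4,0,0,0,0],
  [0,3,3.5,0,0,0,0],
  [0,0,0,2,0,0,0],
  [0,0,0,2,0,0,0],
  [0,0,0,0,0,0,0],
])

```text
clock: 15.65
tcp_pos: [0.5045, 0.3245, 0.0673]
ee_rot: [-0.572, -3.089, 0.001]
force: [0.8, -0.1, -2.7]
width: 0.316
grip_force: 20.0
```

>>> jog_arm([
  [0,0,0,0.8,0,0,0],
  [0,0,0,0.5,0,0,0],
  [0,0,0,0,0,0,0],
])

```text
clock: 16.02
tcp_pos: [0.5047, 0.3247, 0.0667]
ee_rot: [0.572, 3.089, 0.0]
force: [-1.0, -1.2, 3.2]
width: 0.316
grip_force: 20.0
```

Contact: the force went from -2.7 to +3.2 N. Releasing.

>>> jog_arm([
  [40,0,0,0,0,0,0],
  [60,0,0,0,0,0,0],
  [100,0,0,0,0,0,0],
  [100,0,0,0,0,0,0],
  [100,0,0,0,0,0,0],
])

```text
clock: 16.65
tcp_pos: [0.5046, 0.3248, 0.0664]
ee_rot: [0.571, 3.089, 0.0]
force: [0.3, 0.1, 0.4]
width: 0.813
grip_force: 0.0
```

>>> jog_arm([
  [100,0,0,0,0,0,0],
  [100,0,0,-20,0,0,0],
  [100,0,0,-55,0,0,0],
  [100,0,0,-55,0,0,0],
  [100,0,0,0,0,0,0],
])

```text
clock: 17.27
tcp_pos: [0.5069, 0.3261, 0.2011]
ee_rot: [0.571, 3.084, 0.01]
force: [-0.9, 0.1, -0.5]
width: 0.999
grip_force: 0.0
```

Run:
```python
from h import *
im,d=optics.grab_frame("side"); P=cloud("side",d)
q=top_at(P,.505,.325,.05,.12,.04); print(len(q),q.mean(0).round(3),q.max(0).round(3),q[q[:,2]>.095].mean(0).round(3))
q=top_at(P,.451,-.027,.09,.11,.04); print(len(q),q.mean(0).round(3))
s=get_obs();T=np.array(s["tcp_pos"]);M=R.from_rotvec(s["ee_rot"]).as_matrix();print(T,(M.T@(np.array([.451,-.027,.055])-T)*1e3).round(1))
```

```text
192 [0.502 0.317 0.082] [0.517 0.334 0.107] [0.503 0.319 0.102]
140 [ 0.448 -0.031  0.098]
[0.50551783 0.32546976 0.19844014] [ -74.9 -349.2  142.3]
```

>>> jog_arm([
  [100,-11,-54,0,0,0,0],
  [100,-11,-54,0,0,0,0],
  [100,-11,-54,0,0,0,0],
  [100,-11,-54,0,0,0,0],
  [100,-11,-54,0,0,0,0],
])

```text
clock: 17.95
tcp_pos: [0.4579, 0.0512, 0.195]
ee_rot: [-0.571, -3.087, 0.002]
force: [1.2, -0.4, -1.0]
width: 1.002
grip_force: 0.0
```

>>> jog_arm([
  [100,-11,-45,0,0,0,0],
  [100,-9,-34,0,0,0,0],
  [100,0,0,30,0,0,0],
  [100,0,0,20,0,0,0],
  [100,0,0,0,0,0,0],
])

```text
clock: 18.58
tcp_pos: [0.4478, -0.0281, 0.1443]
ee_rot: [-0.571, -3.085, 0.003]
force: [0.1, 0.5, 0.5]
width: 1.002
grip_force: 0.0
```

Run:
```python
from h import *
import cv2
im,d=optics.grab_frame("side"); cv2.imwrite("pics/s5.png",cv2.resize(im[120:330,200:480],None,fx=2,fy=2))
s=get_obs();T=np.array(s["tcp_pos"]);M=R.from_rotvec(s["ee_rot"]).as_matrix();print(T,(M.T@(np.array([.451,-.027,.055])-T)*1e3).round(1))
```

```text
[ 0.44870628 -0.02802958  0.14530587] [-2.   1.9 90.3]
```

View pics/s5.png

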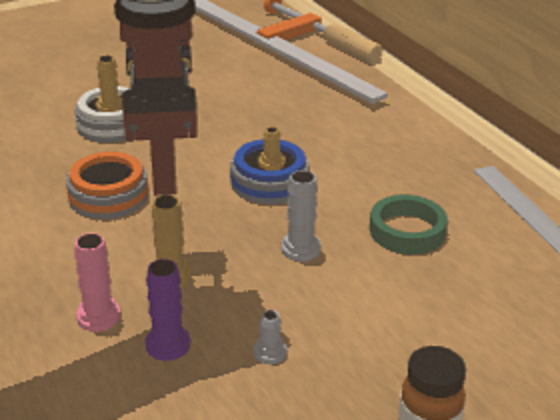

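The medium fitting stands in white (107,85) and the short one in blue (271,150). The gripper is above the tall brass fitting (168,235), behind the purple look-alike. Descending.

>>> jog_arm([
  [100,-2,2,25,0,0,0],
  [100,0,0,30,0,0,0],
  [100,0,0,25,0,0,0],
  [100,0,0,10,0,0,0],
  [100,0,0,0,0,0,0],
])

```text
clock: 19.25
tcp_pos: [0.4524, -0.0267, 0.0564]
ee_rot: [-0.571, -3.089, 0.0]
force: [0.6, 0.8, 0.1]
width: 1.001
grip_force: 0.0
```

>>> jog_arm([
  [0,0,0,0,0,0,0],
  [0,0,0,0,0,0,0],
  [0,0,0,0,0,0,0],
  [0,0,0,0,0,0,0],
  [0,0,0,0,0,0,0],
], squeeze=25)

```text
clock: 19.88
tcp_pos: [0.4524, -0.0268, 0.0564]
ee_rot: [0.571, 3.089, 0.0]
force: [-0.3, 0.4, 0.5]
width: 0.471
grip_force: 0.0
```

>>> jog_arm([
  [0,0,0,0,0,0,0],
  [0,0,0,0,0,0,0],
  [0,0,0,0,0,0,0],
])

```text
clock: 20.25
tcp_pos: [0.4523, -0.0268, 0.0563]
ee_rot: [-0.571, -3.089, 0.0]
force: [0.4, -0.6, 0.3]
width: 0.384
grip_force: 25.0
```

>>> jog_arm([
  [0,0,0,-15,0,0,0],
  [0,0,0,-35,0,0,0],
  [0,0,0,-30,0,0,0],
  [0,12,27,0,0,0,0],
  [0,18,40,0,0,0,0],
])

```text
clock: 20.88
tcp_pos: [0.4486, 0.0463, 0.1377]
ee_rot: [0.576, 3.087, 0.001]
force: [0.9, 0.9, -3.4]
width: 0.383
grip_force: 25.0
```

>>> jog_arm([
  [0,18,40,0,0,0,0],
  [0,16,35,0,0,0,0],
  [0,12,25,0,0,0,0],
  [0,0,0,0,0,0,0],
])

```text
clock: 21.38
tcp_pos: [0.4407, 0.1585, 0.1369]
ee_rot: [0.566, 3.09, 0.001]
force: [-0.6, 0.1, -3.1]
width: 0.383
grip_force: 25.0
```

Run:
```python
from h import *
import cv2
im,d=optics.grab_frame("side"); cv2.imwrite("pics/s6.png",cv2.resize(im[100:310,200:480],None,fx=2,fy=2))
s=get_obs();T=np.array(s["tcp_pos"]);M=R.from_rotvec(s["ee_rot"]).as_matrix();print(T,s["force"],(M.T@(np.array([.441,.156,.0863])-T)*1e3).round(1))
```

```text
[0.44081256 0.15679834 0.13680194] [-0.04519704 -1.07391341 -3.51593639] [-0.5 -0.7 50.5]
```

View pics/s6.png

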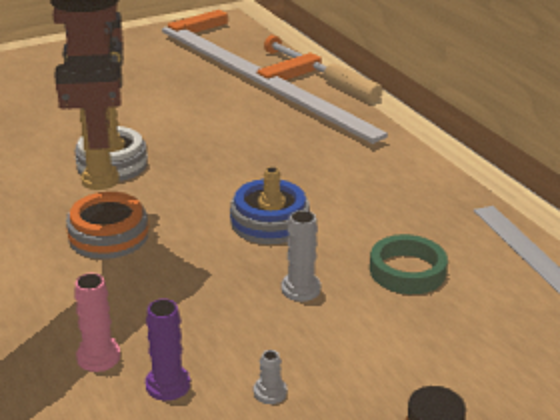

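The tall fitting is held (100,160) over the orange housing (107,212), and the rest is undisturbed. Lowering it.

>>> jog_arm([
  [0,0,0,20,0,0,0],
  [0,0,0,18,0,0,0],
  [0,0,0,6,0,0,0],
  [0,0,0,3,0,0,0],
  [0,0,0,0,0,0,0],
])

```text
clock: 22.05
tcp_pos: [0.4414, 0.1561, 0.0897]
ee_rot: [0.572, 3.089, 0.0]
force: [0.4, -0.3, -3.6]
width: 0.386
grip_force: 25.0
```

>>> jog_arm([
  [0,0,0,1.5,0,0,0],
  [0,0,0,1,0,0,0],
  [0,0,0,0.5,0,0,0],
  [0,0,0,0,0,0,0],
])

```text
clock: 22.55
tcp_pos: [0.4411, 0.1564, 0.0863]
ee_rot: [-0.571, -3.089, 0.0]
force: [-0.1, 0.5, -2.7]
width: 0.385
grip_force: 25.0
```

>>> jog_arm([
  [0,0,0,0.5,0,0,0],
  [0,0,0,0,0,0,0],
])

```text
clock: 22.8
tcp_pos: [0.4412, 0.1564, 0.0863]
ee_rot: [0.571, 3.089, 0.0]
force: [-2.4, -1.7, 5.7]
width: 0.385
grip_force: 25.0
```

>>> jog_arm([
  [45,0,0,0,0,0,0],
  [65,0,0,0,0,0,0],
  [100,0,0,0,0,0,0],
  [100,0,0,0,0,0,0],
  [100,0,0,0,0,0,0],
])

```text
clock: 23.42
tcp_pos: [0.4411, 0.1564, 0.0858]
ee_rot: [-0.571, -3.089, 0.0]
force: [0.2, 0.2, 0.3]
width: 0.869
grip_force: 0.0
```

>>> jog_arm([
  [100,0,0,0,0,0,0],
  [100,0,0,-20,0,0,0],
  [100,0,0,-50,0,0,0],
  [100,0,0,-50,0,0,0],
  [100,0,0,0,0,0,0],
])

```text
clock: 24.05
tcp_pos: [0.4432, 0.1572, 0.2093]
ee_rot: [0.571, 3.084, 0.007]
force: [-0.1, 0.0, -0.0]
width: 1.001
grip_force: 0.0
```

Run:
```python
from h import *
import cv2
im,d=optics.grab_frame("side"); cv2.imwrite("pics/s7.png",cv2.resize(im[100:310,200:480],None,fx=2,fy=2))
P=cloud("side",d)
for x,y,h in((.635,.092,.08),(.505,.325,.105),(.441,.156,.13)):
    q=top_at(P,x,y,h-.01,h+.01,.04); print(len(q),q.mean(0).round(3) if len(q) else 0)
```

```text
46 [0.634 0.086 0.077]
47 [0.504 0.317 0.101]
107 [0.437 0.151 0.128]
```

View pics/s7.png

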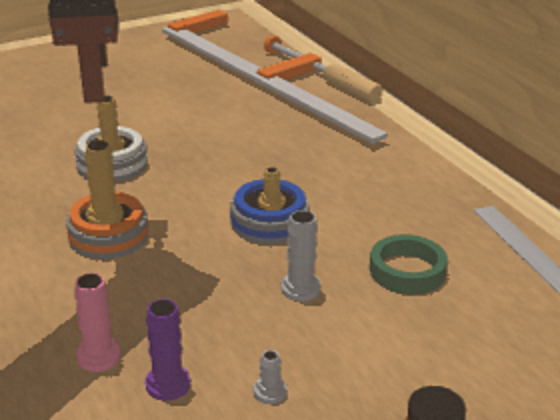

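All three stand in their wells: tall in orange (100,185), medium in white (107,125), short in blue (271,190). The gripper is clear above them. Handing in.

```bash
python3 -c "
from cell import workorder; print(workorder.job_done())"
```

```text
the job is handed in; nothing more can be done
None
```

I placed the short brass fitting in the blue housing, the medium in the white and the tall in the orange, in that order, and handed the job in at about 24 s; the last picture showed all three upright and released, but the hand-in returned no verdict.

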